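# Hook the hold-down spring of a board test fixture back onto its anchor post

## Robot

A 7-joint arm with a two-finger parallel gripper is mounted at the origin on the work surface. World frame = base frame: x ahead of the robot, y to its left, z up, the work surface at z = 0. Lengths are in m, angles in rad, forces in N, time in s.
With the tool pointing down it reaches from about 0.375 to 0.925 m from the base axis. Payload 3.1 kg.
Tool frame: the origin (TCP) lies between the finger pads; the fingertips stand 19 mm ahead of it and the grasp point (between the pads) is the TCP; z points along the fingers, y is the line along which they close (so a half turn about z gives the same grasp; the last joint's range is limited). The gripper opens to 85 mm and grips with 20 to 120 N. Pads are 22 mm wide; open, the fingers measure 114 mm over their backs; the gripper's body (76 mm by 85 mm) begins 54 mm behind the grasp point. The pads swing forward as they close: fully open they stand 13 mm farther back than shut.
Start: joints at [1.135, 0.383, 0.044, 1.598, -0.018, 1.161, -0.05], TCP at [0.215, -0.613, 0.25] pointing down, gripper open.
Joint ranges: [-2.61, 2.61], [-0.41, 2.15], [-1.48, 1.57], [0, 2.5], [-1.57, 4.71], [0.05, 1.97], [-2.85, 2.85]. Speed limits (rad/s): [2.79, 2.79, 3.14, 3.14, 3.14, 3.14, 3.14].

## Interface

Orientations are given as a unit quaternion [x, y, z, w].
In Python, from bench import move_ptp, movel, move_j, move_gripper, pause, inverse_kinematics, read_camera, camera_params, MotionError, sign_off, look_for, tip_of, read_time_s, read_qpos, read_joint_vel, read_effort, read_eef_pos, read_tcp_rot, read_ft_force, read_ft_torque, read_finger_gap, read_grasp_force gives the robot as it stands. Calls block until the motion is done:
- move_ptp(position, orientation): joint-space move of the TCP to a pose.
- movel(position, orientation=None, speed=0.15): straight line of the TCP; orientation=None keeps the orientation; speed is the mean speed in m/s.
- move_j(angles): joint-space move.
- move_gripper(opening, effort=None): finger opening in m; effort is the grip in N (None keeps the last); returns when the fingers have stopped.
- pause(seconds).
- inverse_kinematics(position, orientation): joint angles nearest the present ones, or None.
- read_camera(name): name is "scene" or "side" or "wrist"; returns the picture (384x512x3 uint8, red, green, blue); there is no depth.
- camera_params(name): a dict with "K" (3x3 intrinsics, pixels), "dist_coeffs" ([k1, k2, p1, p2, k3] as OpenCV has them; the pictures are not rectified), "camera_from_world" (4x4, takes a point from world to camera coordinates). Camera axes: x right, y down, z forward; pixel columns grow to the right and rows downward; lengths in m; the calibration is good to about 2 mm. A picture is of the moment at which its call begins: read the wrist's pose just before it. camera_params takes no time and is no camera call; for the wrist camera it gives the pose at the moment of the call.
A pose or a line that the arm cannot do raises MotionError and nothing moves.
- sign_off(): hands the job in; it is judged then, once.
Trained networks look in the newest picture that a camera, given by its name, has taken for a name from the list of things; names that differ only in an ending like _2 or _b are one class to them, and where a whole thing is asked for, a point or a joint stands for the part that bears it (a point fixed in the world has none). Each returns a list of dicts, best first, with "confidence" (0 to 1); they miss things now and then, are a little off and sometimes report something else, mostly with a low value. They report only what shows in the picture. A call takes as long as a camera call. They do not tell look-alikes from the thing itself.
- look_for(camera, name): "at" ([column, row] in pixels, amid what is visible of it).
- tip_of(camera, name): "at" ([column, row] in pixels: a listed point, or the origin of a listed thing).
Readings, each from a call of its own:
- read_time_s(): time.
- read_qpos(): joint angles.
- read_joint_vel(): joint speeds.
- read_effort(): joint torques, N m.
- read_eef_pos(): TCP position.
- read_tcp_rot(): TCP orientation.
- read_ft_force(): force on the tool from outside, world axes, zero at the start.
- read_ft_torque(): the same for the moment, N m.
- read_finger_gap(): finger opening in m.
- read_grasp_force(): force on a finger pad.
Only numpy, scipy, OpenCV 4.12 (cv2) and the standard library are available. Lean on these libraries where they do the work, as an engineer would, in place of code of your own. Each camera call takes 0.05 s, during which the arm holds its last target. There are 200 camera calls.

## Task

The tension spring of the board test fixture has come off its anchor post. Take the spring puller out of its block, put its pin down into the eye at the spring's free end, stretch the spring out past the post, swing it across and let it back so that its hook catches the post and holds. Never push on the hook with the gripper's fingers, and finally stand the puller back in its own block.

Things in the scene. Friction and masses are not known exactly. Their poses are not given: they have to be found in the camera images.
- puller: Spring puller, upright: steel pin 7 mm thick, 45 mm long; above it a round flange 32 mm wide (45 to 51 mm above the tip), then a black square handle 22 x 22 mm (51 to 101 mm). About 120 g. Origin: pin tip; z up, x and y square to the handle's flats. Grip two flats about 75 mm above the tip, best closing along the pull. The round-handled tool in the other block is a nut driver, not needed.
- puller_rack: The puller's block: fixed, grey, 60 x 60 x 60 mm, one upright square through hole, 20 mm wide. Origin: centre of the underside, on the table, on the hole's axis. The puller's pin stands in the hole, its flange on the block's top, its tip then 15 mm above the table. The identical other block holds the nut driver; which of the two is nearer varies.
- spring_hook: Level steel J hook with pull eye ending the spring, 24 mm above the table (fixture plate top: 10 mm); cannot lift. Origin: centre of the eye (hole 22 mm, wire 5 mm); x outward along the spring, z up. In mm: 6 mm wire, shank along y=+12, bend round x=-31 y=0 (radius 12), lip at y=-12 back to x=-40, coils end at x=-94. Seated, the post is at x=-27, y=0. 135 mm from the fixed pin when slack.
- hook_mouth (a point): Point in the hook, at x=-56, y=0 of its frame: a good place for the post to go in, through the open -y side between lip and coils. The hook starts beside the post, open side towards it, swung 14 to 26 degrees off. Pull the eye some 63 mm straight along x, swing the stretched spring about its fixed pin until this point is over the post's axis, then ease back about 30 mm into the bend.
- spring_pin (a point): Axis of the fixed pin at the spring's other end, at spring height (24 mm above the table), under a small button head. The spring swings level about it with slight friction and stays where left. Slack at the start; it pulls with 80 N/m: 5 N when stretched 63 mm, 3 N when hooked (35 mm). It stretches at most 99 mm.
- anchor_post: Short dark steel post with a button head, alone on the fixture plate beside the slack hook: 10 mm thick (head 14 mm), 26 mm tall, fixed, 143 mm from the spring's fixed pin. Origin: centre of its foot, 10 mm above the table; z up. The circuit board on standoffs begins 55 mm from it on the side away from the hook; it and the arm over it stay below 60 mm above the table.
Mind the look-alikes: they are no part of the job. What is shaped like the puller but purple is not meant. Leave any turquoise look-alike of the puller_rack alone.

How it is judged:
On the way, in this order (a step that is already met when the one before it is completed fails the run):
1. The puller's pin, in the eye, stretches the spring so far that the hook's lip is out past the post (contact force between puller and spring_hook above 1 N and x of anchor_post in the frame of spring_hook below -0.04 m and horizontal distance between puller and spring_hook below 0.016 m), for 0.1 s.
2. The hook holds on the post by itself, the puller no longer pulling (x of anchor_post in the frame of spring_hook between -0.037 and -0.019 m and y of anchor_post in the frame of spring_hook between -0.01 and 0.01 m and contact force between anchor_post and spring_hook above 1 N and contact force between puller and spring_hook below 0.3 N), for 0.2 s.
At the end, for the whole second after the job is handed in: The anchor post sits in the bend of the hook (hook frame x -37 to -19 mm, y within 10 mm) and bears over 1 N of the spring's pull. The puller stands at rest in its own block: tip within 12 mm of the hole's axis, under 22 mm above the table, tilted under 10 degrees (x of anchor_post in the frame of spring_hook between -0.037 and -0.019 m and y of anchor_post in the frame of spring_hook between -0.01 and 0.01 m and contact force between anchor_post and spring_hook above 1 N and horizontal distance between puller and puller_rack below 0.012 m and height (world z) of puller below 0.022 m and angle between puller's own z axis and vertical below 0.17 rad and linear speed of puller below 0.03 m/s); the robot touches nothing.
It fails at once if The gripper's fingers push on the spring's hook (contact force between the fingers and spring_hook above 1 N).
It also fails if it takes over 51 s, if anything falls off the work surface, if the arm or the gripper's body presses on something with over 40 N, if the wrist force passes 120 N, or if a joint passes its speed limit or range.

## Working session

There is one attempt and no reset: what is moved stays moved. The work goes in short steps, each a Python script; the robot and the scene stay as the last script left them, time stands still between calls to the robot, and variables do not carry over. Pictures are saved under pics/ and viewed, at most 10 in all, crops included, and the job is handed in when it is done.

```bash
mkdir -p pics; cat > h.py <<'E'
from bench import *
import numpy as np, cv2
def ray(cam,px,P=None):
    P=P or camera_params(cam);K=np.array(P["K"]);T=np.array(P["camera_from_world"])
    u=cv2.undistortPoints(np.array([[px]],float),K,np.array(P["dist_coeffs"]))[0,0]
    R=T[:3,:3];return -R.T@T[:3,3],R.T@np.array([u[0],u[1],1.])
def at_z(cam,px,z,P=None):
    o,d=ray(cam,px,P);return o+d*(z-o[2])/d[2]
def proj(cam,p,P=None):
    P=P or camera_params(cam);T=np.array(P["camera_from_world"])
    return cv2.projectPoints(np.array([p],float),cv2.Rodrigues(T[:3,:3])[0],T[:3,3],np.array(P["K"]),np.array(P["dist_coeffs"]))[0][0,0]
def tri(obs):
    A=np.zeros((3,3));b=np.zeros(3)
    for c,px in obs:
        o,d=ray(c,px);d/=np.linalg.norm(d);M=np.eye(3)-np.outer(d,d);A+=M;b+=M@o
    return np.linalg.solve(A,b)
def save(n,img): cv2.imwrite("pics/"+n,cv2.cvtColor(img,cv2.COLOR_RGB2BGR))
E
python3 - <<'E'
from h import *
np.set_printoptions(precision=3,suppress=True)
ims=[]
for c in("scene","side"):
    im=read_camera(c);save("raw_"+c+".png",im);ims.append(im)
    print(c,at_z(c,[256,192],0),ray(c,[256,192])[0])
    for n,z in(("puller",.015),("puller_rack",0),("spring_hook",.024),("hook_mouth",.024),("spring_pin",.024),("anchor_post",.01)):
        for d in tip_of(c,n)[:3]: print(n,np.round(d["at"]),round(d["confidence"],2),at_z(c,d["at"],z))
save("a.png",cv2.resize(ims[0],(800,600)));save("b.png",cv2.resize(ims[1],(800,600)))
print(read_time_s(),read_tcp_rot())
E
```

```text
scene [0.507 0.008 0.   ] [0.97  0.395 0.634]
puller [364. 230.] 0.91 [0.454 0.256 0.015]
puller [338. 216.] 0.56 [0.458 0.196 0.015]
puller_rack [309. 238.] 0.96 [ 0.534  0.176 -0.   ]
puller_rack [363. 234.] 0.85 [ 0.451  0.257 -0.   ]
spring_hook [191. 159.] 0.2 [ 0.545 -0.166  0.024]
hook_mouth [192. 157.] 0.45 [ 0.537 -0.17   0.024]
spring_pin [168. 146.] 0.71 [ 0.548 -0.244  0.024]
anchor_post [202. 182.] 0.55 [ 0.571 -0.1    0.01 ]
side [0.535 0.033 0.   ] [0.378 0.612 0.805]
puller [284. 259.] 0.69 [0.433 0.194 0.015]
puller [268. 284.] 0.55 [0.45  0.256 0.015]
puller_rack [269. 291.] 0.81 [0.447 0.262 0.   ]
puller_rack [243. 244.] 0.57 [0.526 0.173 0.   ]
spring_hook [272. 142.] 0.67 [ 0.531 -0.108  0.024]
hook_mouth [273. 128.] 0.67 [ 0.539 -0.155  0.024]
spring_pin [280. 104.] 0.87 [ 0.544 -0.249  0.024]
anchor_post [257. 146.] 0.56 [ 0.566 -0.097  0.01 ]
0.7 [0.986 0.168 0.    0.   ]
```

View pics/a.png

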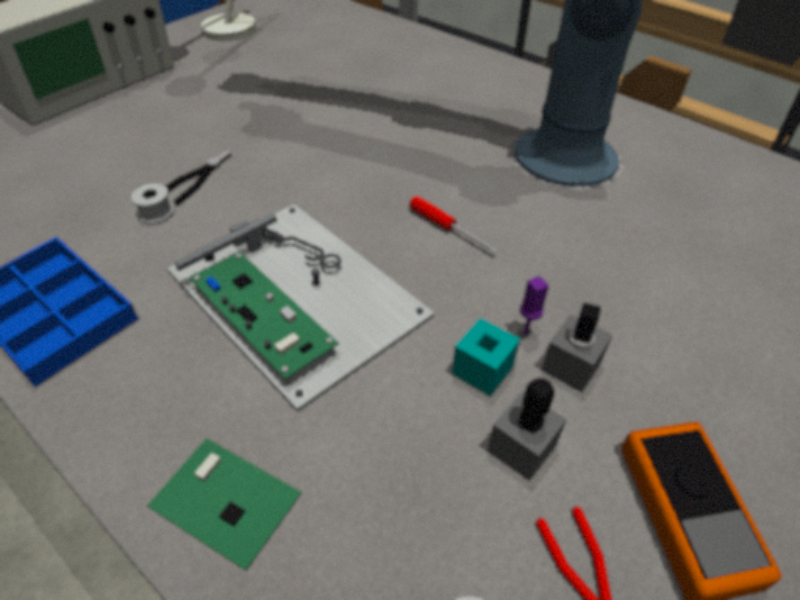

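View pics/b.png

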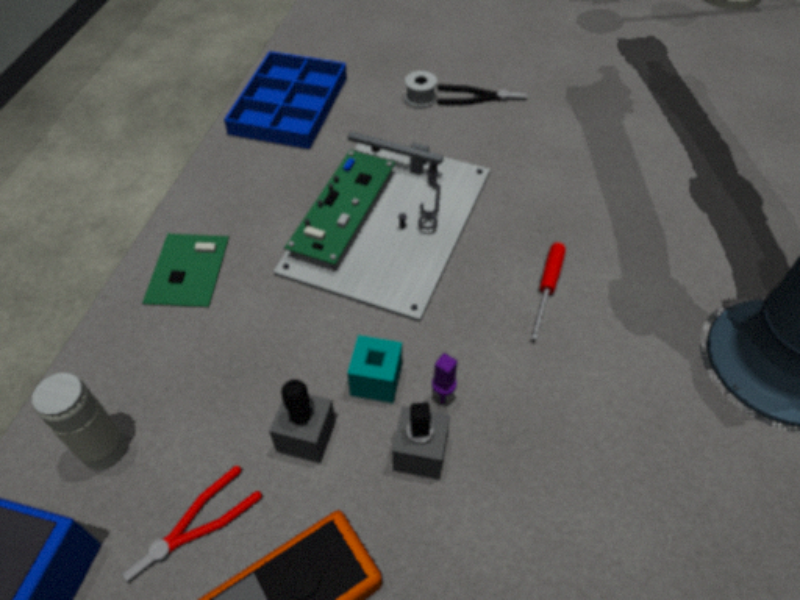

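The puller is the black square handle in the grey block: scene (374,208), side (269,268). Look-alikes are the purple puller at scene (342,191), the round-handled nut driver at scene (344,259), and the turquoise block at scene (312,228). Next I take wrist close-ups, first of the fixture and then of the puller.

```bash
python3 - <<'E'
from h import *
np.set_printoptions(precision=3,suppress=True)
from scipy.spatial.transform import Rotation as R
P=camera_params("wrist");T=np.array(P["camera_from_world"])
o=-T[:3,:3].T@T[:3,3]; Rt=R.from_quat(read_tcp_rot()).as_matrix()
print("cam in tool",Rt.T@(o-read_eef_pos()),"axis in tool",Rt.T@T[2,:3],P["K"])
q=[1,0,0,0]
off=Rt.T@(o-read_eef_pos()); 
def look(name,c,h):
    t0=read_time_s()
    for w in (off,):
        p=np.array([c[0]-w[0],c[1]+w[1],h]); 
        move_ptp(p,q)
    im=read_camera("wrist");save(name+"_raw.png",im);save(name+".png",cv2.resize(im,(800,600)))
    print(name,p,read_time_s()-t0,read_qpos()); np.save(name+"_T.npy",np.array(camera_params("wrist")["camera_from_world"]))
look("fix",(0.55,-0.15),.25)
for n,z in(("spring_hook",.024),("hook_mouth",.024),("spring_pin",.024),("anchor_post",.01)):
    for d in tip_of("wrist",n)[:2]: print(n,np.round(d["at"],1),round(d["confidence"],2),at_z("wrist",d["at"],z))
look("pul",(0.453,0.257),.30)
for n,z in(("puller",.015),("puller_rack",0)):
    for d in tip_of("wrist",n)[:3]: print(n,np.round(d["at"],1),round(d["confidence"],2),at_z("wrist",d["at"],z))
print(read_time_s())
E
```

```text
cam in tool [ 0.082 -0.001 -0.124] axis in tool [-0.322 -0.002  0.947] [[293.083   0.    254.452]
 [  0.    293.083 188.835]
 [  0.      0.      1.   ]]
fix [ 0.468 -0.151  0.25 ] 1.9583000000000002 [ 0.524  0.1   -0.309  1.957  0.034  1.09  -1.372]
spring_hook [218.4 107.9] 0.77 [ 0.529 -0.11   0.024]
hook_mouth [270.   99.4] 0.94 [ 0.538 -0.169  0.024]
spring_pin [334.7  86. ] 0.88 [ 0.552 -0.241  0.024]
anchor_post [208.9  72. ] 0.7 [ 0.568 -0.098  0.01 ]
pul [0.371 0.256 0.3  ] 1.6084000000000005 [ 0.156 -0.016 -0.826  1.961 -0.012  1.192 -2.239]
puller [251.2  90.7] 0.61 [0.451 0.26  0.015]
puller [305.6 100.4] 0.57 [0.439 0.188 0.015]
puller_rack [250.7  94.2] 0.74 [0.447 0.261 0.   ]
puller_rack [316.4  23.9] 0.67 [0.531 0.177 0.   ]
4.5667
```

```bash
python3 - <<'E'
import cv2,numpy as np
a=cv2.imread("pics/fix_raw.png")[50:140,150:370]
b=cv2.imread("pics/pul_raw.png")[10:150,180:360]
a=cv2.resize(a,None,fx=3.6,fy=3.6,interpolation=2);b=cv2.resize(b,None,fx=3,fy=3,interpolation=2)
cv2.imwrite("pics/fixc.png",a);cv2.imwrite("pics/pulc.png",b)
E
```

```text
(no output)
```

View pics/fixc.png

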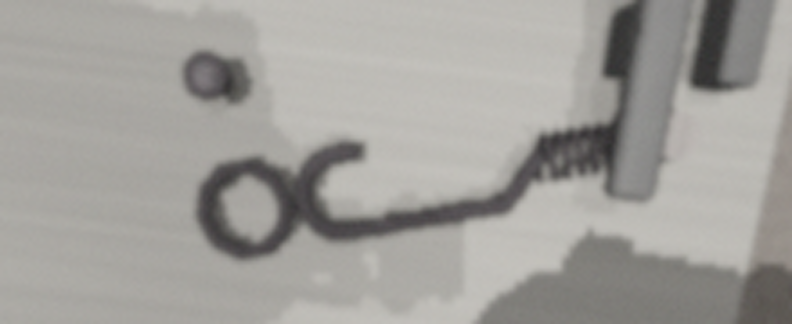

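View pics/pulc.png

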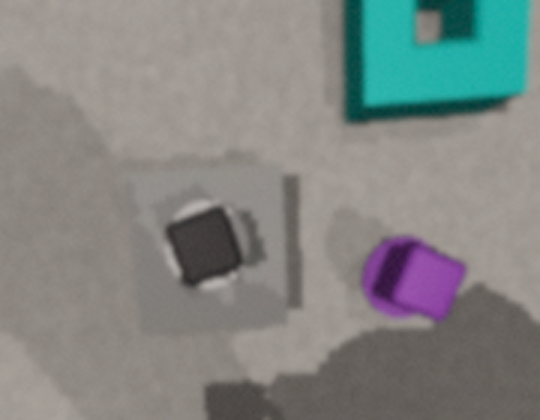

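The fixture crop shows the eye centre at about raw (219,108), the post head at (207.5,71), and the hook's open side facing the post. The spring pin is hidden under the grey bar. The puller crop shows the black square handle top at raw (248,92), on its flange in the grey block, with the purple and turquoise decoys to the right.

```bash
cat > meas.py <<'E'
from h import *
np.set_printoptions(precision=4,suppress=True)
P=camera_params("wrist")
def Pt(n): Q=dict(P);Q["camera_from_world"]=np.load(n+"_T.npy");return Q
E
python3 - <<'E'
from meas import *
Q=Pt("pul");im=cv2.imread("pics/pul_raw.png")
g=im[60:120,225:275];m=(g.max(2)<75).astype(np.uint8)
n,l,s,c=cv2.connectedComponentsWithStats(m);k=1+np.argmax(s[1:,4]);print(s[k],c[k]+[225,60])
pts=np.argwhere(l==k)[:,::-1]+[225,60]
box=cv2.boxPoints(cv2.minAreaRect(pts.astype(np.float32)))
W=np.array([at_z("wrist",p,.116,Q)[:2] for p in box]);print(box,W,W.mean(0))
for i in range(4):
    d=W[(i+1)%4]-W[i];print("edge",np.linalg.norm(d),np.degrees(np.arctan2(d[1],d[0])))
print("rack top corners",[at_z("wrist",np.array(p)/3+[180,10],.06,Q)[:2] for p in((132,165),(284,165),(288,320),(140,334))])
F=Pt("fix");f=lambda x,y,z:at_z("wrist",np.array([x,y])/3.6+[150,50],z,F)[:2]
eye=f(250,208,.0265);post=f(207,76,.036);print("eye",eye,"post",post,"bar-end",f(633,195,.055))
print("bend c",f(342,190,.025),"shank",f(345,231,.026),f(495,206,.026),"coils",f(540,155,.024),f(605,147,.024))
a=f(345,231,.026);b=f(495,206,.026);d=a-b;d/=np.linalg.norm(d);print("dir",np.degrees(np.arctan2(d[1],d[0])),"pin from dir",eye-.135*d, "d post",np.linalg.norm(eye-.135*d-post))
# circles intersection
D=post-eye;L=np.linalg.norm(D);x=(.135**2-.143**2+L*L)/2/L;h=np.sqrt(.135**2-x*x);e=D/L;n=np.array([e[1],-e[0]])
print("pin circ",eye+x*e+h*n,eye+x*e-h*n,L)
E
```

```text
[ 11  20  25  25 414] [248.0024  91.7415]
[[235.   85. ]
 [254.2  78.6]
 [260.9  98.7]
 [241.7 105.1]] [[0.4573 0.2746]
 [0.4631 0.2556]
 [0.4443 0.249 ]
 [0.4382 0.2683]] [0.4507 0.2619]
edge 0.01984671233384637 -72.9053751505042
edge 0.019948684312038036 -160.55923355034247
edge 0.020275015677293562 107.48839340609938
edge 0.0200750679210726 18.204370186563605
rack top corners [array([0.4794, 0.2902]), array([0.4792, 0.2323]), array([0.4218, 0.2296]), array([0.4165, 0.2893])]
eye [ 0.5293 -0.1113] post [ 0.5676 -0.1013] bar-end [ 0.5343 -0.2258]
bend c [ 0.5347 -0.1405] shank [ 0.5221 -0.1414] [ 0.5297 -0.1891] coils [ 0.545  -0.2029] [ 0.5473 -0.2231]
dir 99.0079832025274 pin from dir [ 0.5505 -0.2446] d post 0.14441259066178458
pin circ [ 0.5555 -0.2437] [0.4871 0.0169] 0.03959576509340088
```

```bash
cat >> h.py <<'E'
def q(deg): a=np.radians(deg)/2;return [float(np.cos(a)),float(np.sin(a)),0.,0.]
PULL=np.array([.4507,.2619]);RACK=np.array([.4500,.2608]);PIN=np.array([.552,-.244]);POST=np.array([.5676,-.1013]);EYE=np.array([.5293,-.1113])
E
python3 - <<'E'
from h import *
np.set_printoptions(precision=4,suppress=True)
move_gripper(.045)
move_ptp([*PULL,.17],q(18)); movel([*PULL,.092],speed=.1)
print(read_eef_pos(),read_ft_force())
move_gripper(0,100);print("gap",read_finger_gap(),read_grasp_force())
movel([*PULL,.205],speed=.12);print(read_finger_gap(),read_ft_force())
im=read_camera("wrist")
move_ptp([*EYE,.205],q(9)); movel([*EYE,.130],speed=.15)
im2=read_camera("wrist");save("e_raw.png",im2);np.save("e_T.npy",np.array(camera_params("wrist")["camera_from_world"]))
for n in("side","scene"): save("e_%s.png"%n,read_camera(n))
print(read_eef_pos(),read_time_s(),read_finger_gap())
c=[proj(n,[*EYE,.04]) for n in("side","scene")]
f=lambda n,p:cv2.resize(cv2.imread(f"pics/e_{n}.png")[int(p[1])-40:int(p[1])+35,int(p[0])-50:int(p[0])+50],(400,300),interpolation=2)
a=np.hstack([f("side",c[0]),f("scene",c[1])])
w=cv2.resize(cv2.imread("pics/e_raw.png")[60:280,150:410],(350,296),interpolation=2);w=cv2.copyMakeBorder(w,0,4,0,450,0)
cv2.imwrite("pics/ec.png",np.vstack([a,w]));print(c)
E
```

```text
[0.4512 0.2624 0.0925] [ 0.4795 -0.0889  0.3686]
gap 0.0209241318120347 97.68915295600891
0.020883080414221416 [ 0.7463 -0.308  -2.8317]
[ 0.5306 -0.1112  0.1315] 10.3333 0.0210424410709647
[array([273.238 , 136.7907]), array([210.9292, 161.0343])]
```

View pics/ec.png

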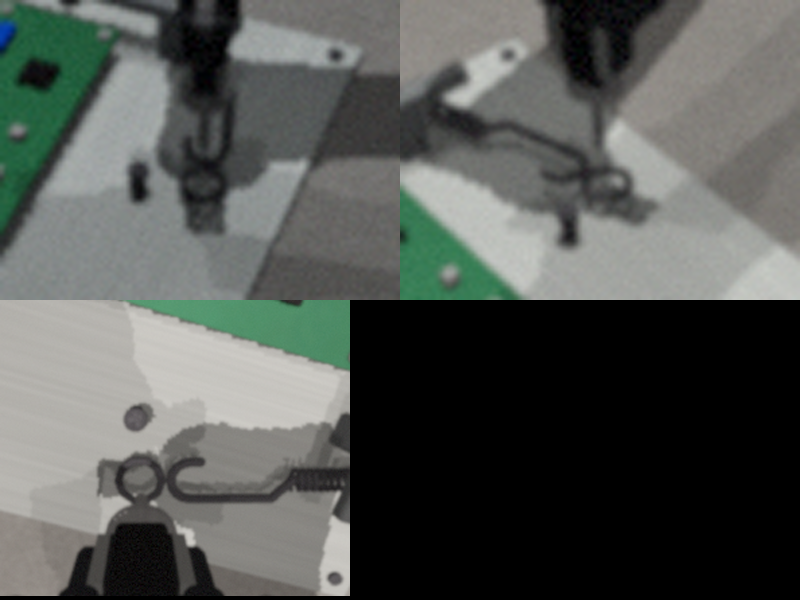

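```bash
python3 - <<'E'
from meas import *
F=Pt("e");f=lambda x,y,z:at_z("wrist",np.array([x,y-300])*[260/350,220/296]+[150,60],z,F)[:2]
eye=f(140,480.5,.0265);post=f(136,418,.036);print("eye",eye,"post",post)
a=f(190,497,.026);b=f(270,497,.026);d=a-b;d/=np.linalg.norm(d);print("dir",np.degrees(np.arctan2(d[1],d[0])),"pin",eye-.135*d)
print("dist post-pin",np.linalg.norm(eye-.135*d-post),"coil axis",f(292,480,.024),f(345,481,.024), f(187,479,.026))
for n,p in(("scene",(568,228)),("side",(139,180))):
    c=[(210.9292,161.0343),(273.238,136.7907)][n=="side"];o=np.array([int(c[0])-50,int(c[1])-40]);pp=(np.array(p)-[400*(n=="scene"),0])/4+o
    e=((np.array((606,182) if n=="scene" else(203,183)))-[400*(n=="scene"),0])/4+o
    print(n,"post mid",at_z(n,pp,.024)[:2],"eye",at_z(n,e,.025)[:2])
E
```

```text
eye [ 0.5303 -0.1095] post [ 0.57  -0.101]
dir 99.08104368133517 pin [ 0.5516 -0.2428]
dist post-pin 0.1430212605203039 coil axis [ 0.5446 -0.2026] [ 0.5491 -0.235 ] [ 0.5357 -0.1379]
scene post mid [ 0.5719 -0.0991] eye [ 0.5309 -0.1094]
side post mid [ 0.5662 -0.1027] eye [ 0.5271 -0.1094]
```

```bash
cat >> h.py <<'E'
EYE=np.array([.530,-.1095]);POST=np.array([.569,-.101]);PIN=np.array([.5516,-.2428])
def pol(r,deg): return PIN+r*np.array([np.cos(np.radians(deg)),np.sin(np.radians(deg))])
def go(r,deg,z=.092,v=.08): movel([*pol(r,deg),z],q(deg-90),speed=v)
def st(t): print(t,read_eef_pos(),"F",read_ft_force(),"gap",round(read_finger_gap(),4),"t",round(read_time_s(),2))
E
python3 - <<'E'
from h import *
np.set_printoptions(precision=4,suppress=True)
st("above")
movel([*EYE,.106],q(9),speed=.08);st("at eye top"); 
movel([*EYE,.092],speed=.05);st("in")
f0=read_ft_force()
if abs(f0[2]+2.8)>4: raise SystemExit("pressing?")
for r in(.165,.207): go(r,99); st(r)
im=read_camera("wrist");save("s_raw.png",im);np.save("s_T.npy",np.array(camera_params("wrist")["camera_from_world"]))
save("s_c.png",cv2.resize(im[60:280,150:450],(600,440),interpolation=2))
E
```

```text
above [ 0.5306 -0.1112  0.1315] F [-0.6263 -0.1722 -0.8907] gap 0.021 t 10.33
at eye top [ 0.5292 -0.1093  0.105 ] F [ 0.1512  0.1701 -0.5025] gap 0.0208 t 10.78
in [ 0.5296 -0.1094  0.0915] F [-0.2345 -0.0013 -2.0402] gap 0.0211 t 11.22
0.165 [ 0.5258 -0.0799  0.0922] F [-0.6497 -1.7773 -1.2363] gap 0.0207 t 11.74
0.207 [ 0.5193 -0.0393  0.092 ] F [ 0.2106 -5.6699 -2.2124] gap 0.021 t 12.42
```

View pics/s_c.png

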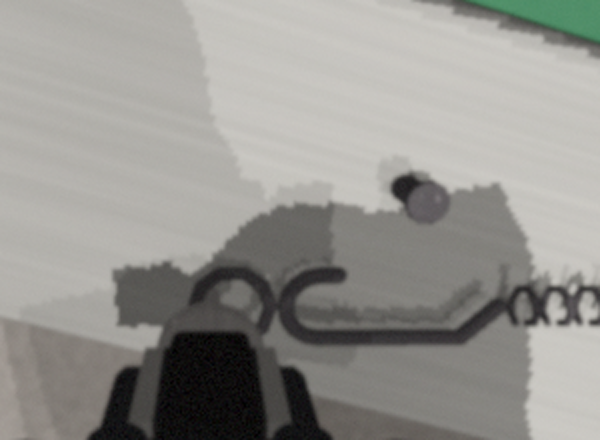

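The pin is in the eye and pulling 5.5 N. The lip end is at crop (345,274), already past the post at (427,202). Next I compute the post's radius relative to the hook.

```bash
python3 - <<'E'
from meas import *
F=Pt("s");f=lambda x,y,z:at_z("wrist",np.array([x,y])/2+[150,60],z,F)[:2]
post=f(427,202,.036);lip=f(345,274,.025);bend=f(280,307,.025);neck=f(465,337,.026);coil=f(508,305,.024)
print("post",post)
for n,p in dict(post=post,lip_end=lip,bend_outer=bend,neck=neck,coil=coil).items(): print(n,"r",np.linalg.norm(p-PIN),np.degrees(np.arctan2(*(p-PIN)[::-1])))
E
```

```text
post [ 0.5687 -0.1001]
post r 0.14376918304249034 83.17106744604149
lip_end r 0.15981268441722887 95.0139350581701
bend_outer r 0.18146666118456448 99.4149712965108
neck r 0.11583156934249274 105.21613078298448
coil r 0.10080485166462791 99.56547319501873
```

```bash
python3 - <<'E'
from h import *
np.set_printoptions(precision=4,suppress=True)
go(.210,99)
for a in(95,91,87,83.1): go(.210,a); st(a)
im=read_camera("wrist");save("w_raw.png",im);np.save("w_T.npy",np.array(camera_params("wrist")["camera_from_world"]))
save("w_c.png",cv2.resize(im[60:280,150:450],(600,440),interpolation=2))
E
```

```text
95 [ 0.5338 -0.0349  0.092 ] F [ 0.3961 -6.2307 -1.5   ] gap 0.021 t 13.05
91 [ 0.548  -0.0343  0.0917] F [ 0.312  -5.2818 -1.7166] gap 0.021 t 13.38
87 [ 0.5624 -0.0348  0.0916] F [ 0.9125 -4.3915 -1.2219] gap 0.0205 t 13.72
83.1 [ 0.5763 -0.0361  0.0914] F [-0.6497 -5.337  -1.4963] gap 0.021 t 14.04
```

View pics/w_c.png

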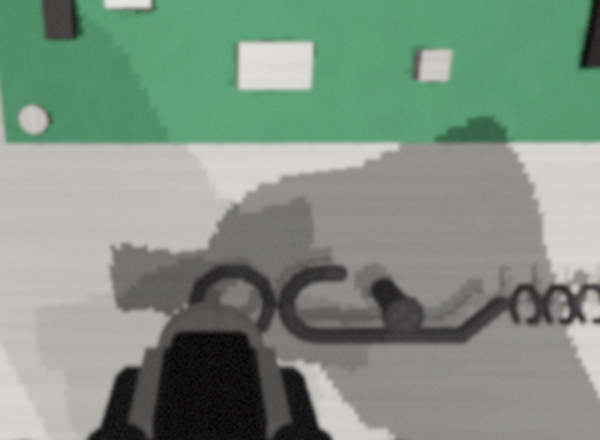

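The post is inside the hook mouth: its head is at crop (404,313), and its shaft lies on the hook axis at about row 304. I ease back and check.

```bash
python3 - <<'E'
from h import *
np.set_printoptions(precision=4,suppress=True)
for r in(.195,.183,.177,.170): go(r,83.1,v=.05); st(r)
pause(.4);st("rest")
im=read_camera("wrist");save("x_raw.png",im);np.save("x_T.npy",np.array(camera_params("wrist")["camera_from_world"]))
save("x_c.png",cv2.resize(im[60:280,150:450],(600,440),interpolation=2))
E
```

```text
0.195 [ 0.5746 -0.0505  0.0918] F [-0.1547 -3.8778 -1.2116] gap 0.0207 t 14.54
0.183 [ 0.5736 -0.0615  0.092 ] F [ 0.2547 -4.045  -2.143 ] gap 0.0206 t 14.93
0.177 [ 0.5731 -0.0666  0.0921] F [ 0.5705 -3.3162 -2.4171] gap 0.0205 t 15.2
0.17 [ 0.5722 -0.0735  0.092 ] F [ 0.8492  0.6656 -0.6026] gap 0.0209 t 15.49
rest [ 0.572  -0.0738  0.092 ] F [ 0.3266  1.1192 -1.7203] gap 0.0206 t 15.89
```

View pics/x_c.png

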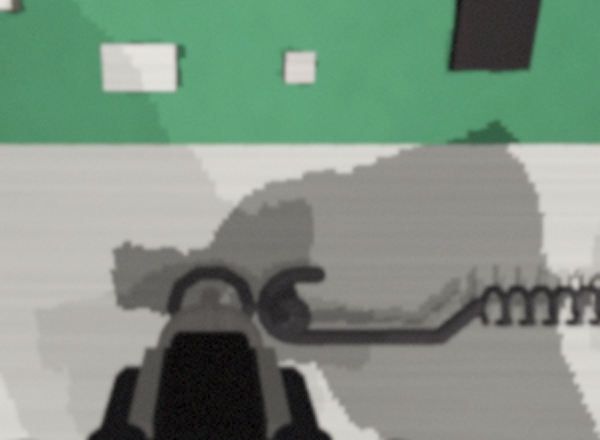

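The post sits in the bend, and the pin is free in the middle of the eye. I lift straight out and return the puller.

```bash
python3 - <<'E'
from h import *
np.set_printoptions(precision=4,suppress=True)
movel([*pol(.170,83.1),.140],speed=.06);st("out")
im=read_camera("wrist");save("y_raw.png",im)
movel([*pol(.170,83.1),.21],speed=.15)
move_ptp([*PULL,.21],q(18));movel([*PULL,.155],speed=.12);st("above rack")
save("z_raw.png",read_camera("wrist"))
a=cv2.resize(cv2.imread("pics/y_raw.png")[60:280,150:410],(400,338),interpolation=2)
b=cv2.resize(cv2.imread("pics/z_raw.png")[60:280,150:410],(400,338),interpolation=2)
cv2.imwrite("pics/yz.png",np.hstack([a,b]))
E
```

```text
out [ 0.5716 -0.0741  0.1397] F [-0.6489  0.075  -1.2091] gap 0.0204 t 16.89
above rack [0.451  0.2619 0.155 ] F [ 0.5526  0.0847 -1.6884] gap 0.0211 t 19.51
```

View pics/yz.png

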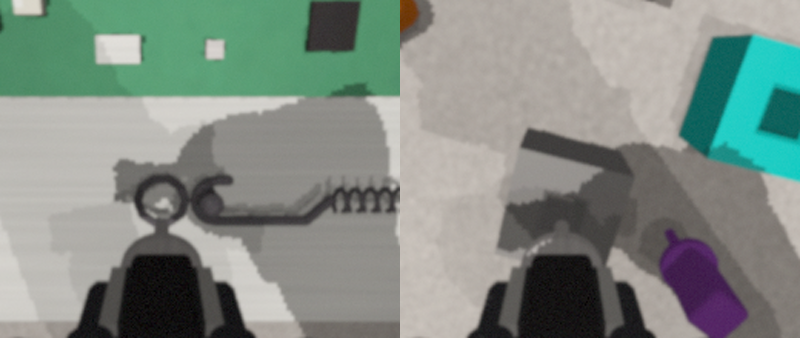

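The left picture shows the hook holding the post, at (208,205), with the eye empty at (162,200). The right picture shows the puller over its grey block.

```bash
python3 - <<'E'
from h import *
np.set_printoptions(precision=4,suppress=True)
for z in(.138,.128,.110,.098,.0925):
    movel([*PULL,z],speed=.06);st(z)
    if read_ft_force()[2]>6: raise SystemExit("blocked")
move_gripper(.045);st("open");movel([*PULL,.19],speed=.1);pause(.3);st("up")
im=read_camera("wrist");save("f_raw.png",im)
move_ptp([.39,.262,.27],q(0))
save("g_raw.png",read_camera("wrist"))
for n in("side","scene"): save("f_%s.png"%n,read_camera(n))
a=cv2.resize(cv2.imread("pics/f_side.png")[80:320,200:360],(266,400));b=cv2.resize(cv2.imread("pics/g_raw.png"),(533,400))
cv2.imwrite("pics/fin.png",np.hstack([a,b]))
E
```

```text
0.138 [0.4503 0.2617 0.1375] F [ 0.8078  0.3002 -1.1726] gap 0.0212 t 19.99
0.128 [0.4503 0.2617 0.1274] F [ 0.2019  0.2626 -0.8048] gap 0.0208 t 20.31
0.11 [0.4503 0.2617 0.1094] F [-0.3191 -0.2938 -2.3122] gap 0.0209 t 20.76
0.098 [0.4503 0.2616 0.0974] F [-1.0981 -0.4486 -1.8604] gap 0.0209 t 21.11
0.0925 [0.4516 0.2627 0.093 ] F [1.9061 0.8787 0.1213] gap 0.0209 t 21.36
open [0.4505 0.2617 0.0924] F [ 0.8051 -0.3461  1.2681] gap 0.0451 t 21.72
up [0.4504 0.2618 0.1896] F [0.0501 0.0711 0.287 ] gap 0.0449 t 23.14
```

View pics/fin.png

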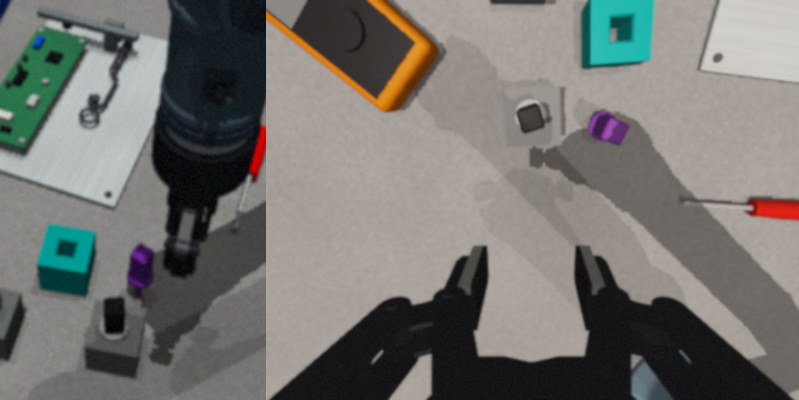

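The puller stands seated in its block at (530,117), the spring is hooked on the post, and the robot touches nothing.

```bash
python3 -c "
from bench import *
print(sign_off())"
```

```text
the job is handed in; nothing more can be done
None
```

The spring is hooked on the anchor post, the puller stands back in its own block, and I handed the job in at about 24 s of the 51 s allowed; the sign-off call returned no verdict.

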